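# Withdraw the flush bolt and open the second leaf of a parts cabinet

### The job

On the electronics bench stands a wide grey parts cabinet with two doors: its left leaf (seen from the robot) is already open, its right leaf is still held shut by a flush bolt. Push that bolt's thumb piece all the way down to withdraw it, then pull the leaf open by its handle to a right angle or more, and let go with the bolt still withdrawn.

Things in the scene. Friction and masses are not known exactly. Their poses are not given: they have to be found in the camera images.
- flush_bolt (a joint): Flush bolt of the right-hand leaf, in m: 0 to 0.004 at the start = shot up, its 10 mm steel rod standing 2 to 6 mm proud of the cabinet's top and locking the leaf; 0.026 = fully drawn down (end stop). It slides straight down with about 4 N of friction and stays where it is left. The leaf is free from 0.016.
- bolt_thumb (a point): Centre of the top face of the bolt's steel thumb piece, a ledge near the free (left) edge of the right-hand leaf: 22 mm wide, 14 mm tall, sticking out 42 mm from the leaf's face. The point lies 24 mm in front of the face, 186 mm above the table at bolt 0, and moves with the bolt. Open from above. The narrow one-door locker nearby has the same fittings: not part of the job.
- passive_leaf (a joint): Right-hand leaf, in rad: 0 = shut, grows as it swings towards the robot; 1.57 = square to the cabinet; stop at 1.9. Vertical hinge on its right edge, light friction (0.15 N m), stays where left. Leaf 170 wide, 168 tall, 20 mm thick, lower edge 20 mm above the table; cabinet top at 200 mm, its front edge flush with the shut leaf's face. Flat objects may lie below its path.
- leaf_pull (a point): Grip point of the right-hand leaf's handle: a vertical round bar, 12 mm thick, 90 long, axis 34 mm before the leaf's face, free from above. The point: on its axis, 12 mm below its upper end, 178 mm above the table. Posts to the leaf 8 and 58 mm lower. Frame turns with the leaf: x from bar to leaf, y along it to the free edge, z up. Here the hinge is at x +34, y -75 mm; bolt_thumb at x +10, y +75.

How it is judged:
By the outcome, as a careful person would: the job done as asked, in the order asked, and still so for the second after the job is handed in, with the robot touching nothing.
It also fails if it takes over 45 s, if anything falls off the work surface, if the arm or the gripper's body presses on something with over 40 N, if the wrist force passes 120 N, or if a joint passes its speed limit or range.

### The arm

A 6-joint arm with a two-finger parallel gripper is mounted at the origin on the work surface. World frame = base frame: x ahead of the robot, y to its left, z up, the work surface at z = 0. Lengths are in m, angles in rad, forces in N, time in s.
With the tool pointing down it reaches from about 0.3 to 0.875 m from the base axis. Payload 6.4 kg.
Tool frame: the origin (TCP) lies midway between the tips of the shut fingers; the grasp point (between the pads) lies 19 mm behind it; x points along the fingers, y is the direction in which the jaws open and shut, and the axes are right-handed (so a half turn about x gives the same grasp; the last joint's range is limited). The gripper opens to 85 mm and grips with 20 to 120 N. Pads are 22 mm wide; open, the fingers measure 114 mm over their backs; the gripper's body (76 mm by 85 mm) begins 54 mm behind the grasp point. The pads swing forward as they close: fully open they stand 13 mm farther back than shut.
Start: joints at [-1.449, 0.181, 1.607, -0, 1.354, -0.206], TCP at [0.185, -0.544, 0.231] pointing down, gripper open.
Joint ranges: [-2.99, 2.99], [-0.89, 2.07], [0.3, 2.58], [-1.14, 4.28], [0, 2.63], [-3.12, 3.12]. Speed limits (rad/s): [2.57, 2.57, 3.01, 3.14, 3.14, 3.14].

### API

Orientations are given as a unit quaternion [w, x, y, z].
In Python, from bench import ctrl gives the robot as it stands.
- The arm moves only by the tool step_arm, never from a script. Its argument "motion" is a list of rows, each a list of 7 numbers: the shift along the tool's x, y, z in mm, then the turn, a rotation vector about the tool's x, y, z in degrees, then the closure in counts, from 0 (fully open) to 255 (shut). In form: [[tx, ty, tz, rx, ry, rz, hand], ...]. A call has 1 to 10 rows; each row is the pose to reach, as a shift and turn from the pose commanded when the call began, along the tool's axes at that moment; what a row does not reach only later rows make up. A row lasts 1/8 s, in which the tool goes at most 62.5 mm and 10.7 degrees, less where a joint would pass 70% of its speed; a pose out of reach is approached as far as the arm can. A call with a gripper value outside its range is refused whole. The fingers move at their own pace and stop on an object; the grip force is fixed at half the most. Time passes only in rows, so rows that repeat a pose let the fingers close. It gives the time, the measured TCP pose, the force and the opening at its end, in the units of the state.
- ctrl.get_obs(): the state, without advancing time (a new reading comes with each control period).
- ctrl.camera(name): name is "side" or "top"; returns (picture, depth): 480x640x3 uint8, red, green, blue; 480x640 float32, m along the optical axis (not along the pixel's ray), 0 where there is no reading.
- ctrl.camera_info(name): a dict with "fx", "fy", "cx", "cy" (pixels), "T" (4x4, takes a point from camera to world coordinates). Camera axes: x right, y down, z forward; pixel columns grow to the right and rows downward; lengths in m; the calibration is good to about 2 mm. A picture is of the moment at which its call begins. camera_info takes no time and is no camera call.
- ctrl.hand_in(): hands the job in, once; it reports no verdict.
The state is a dict: "time_s": time; "q": joint angles; "dq": joint speeds; "joint_efforts": joint torques, N m; "eef_pos": TCP position; "eef_rot": TCP orientation; "wrist_force": force on the tool from outside, world axes, zero at the start; "torque": the same for the moment, N m; "opening": opening from 0.0 (shut) to 1.0 (fully open).
Only numpy, scipy, OpenCV 4.12 (cv2) and the standard library are available. Lean on these libraries where they do the work, as an engineer would, in place of code of your own. Each camera call takes 0.05 s, during which the arm holds its last target. There are 200 camera calls.

## Working session

There is one attempt and no reset: what is moved stays moved. The work goes in short steps, Python scripts to look and compute and a tool call to move; the robot and the scene stay as the last step left them, time stands still between calls to the robot, and variables do not carry over. Pictures are saved under pics/ and viewed, about 8 in all and at most 12, crops included, and the job is handed in when it is done.

Besides the shell and the picture viewer there is one more tool, called after "Request:" by a JSON object that holds its "api" and its "payload", one argument or row to a line. step_arm: Moves the arm, as the interface text tells. Its arguments: {"type":"object","properties":{"motion":{"type":"array","items":{"type":"array","items":{"type":"number"}}}},"required":["motion"]}

```bash
mkdir -p pics; ls; cat > h.py <<'E'
import numpy as np, cv2
from scipy.spatial.transform import Rotation as R
from bench import ctrl
def shot(name,f):
    im,d=ctrl.camera(name); cv2.imwrite(f'pics/{f}.png',im[:,:,::-1]); np.save(f'pics/{f}.npy',d); return im,d
def pts(name,d):
    i=ctrl.camera_info(name); v,u=np.mgrid[:480,:640]
    p=np.stack([(u-i['cx'])/i['fx']*d,(v-i['cy'])/i['fy']*d,d],-1); T=np.array(i['T'])
    return p@T[:3,:3].T+T[:3,3]
E
python3 - <<'E'
from h import *
for n in('side','top'):
    im,d=shot(n,n+'0'); np.save(f'pics/{n}0_p.npy',pts(n,d)); print(ctrl.camera_info(n))
print(ctrl.get_obs())
E
```

```text
pics
{'fx': 531.5201416081043, 'fy': 531.5201416081043, 'cx': 319.8649878330108, 'cy': 238.45124226155676, 'T': array([[ 0.55626529,  0.73070586, -0.39577503,  0.99779618],
       [ 0.8310018 , -0.49039716,  0.26257691, -0.38003024],
       [-0.00222046, -0.47495218, -0.8800088 ,  1.00048832],
       [ 0.        ,  0.        ,  0.        ,  1.        ]])}
{'fx': 545.9198380784289, 'fy': 545.9198380784289, 'cx': 326.617404716118, 'cy': 236.70752330166053, 'T': array([[-0.02649278, -0.99714935,  0.07064914,  0.52188325],
       [-0.99963569,  0.02606148, -0.00701973, -0.09576805],
       [ 0.0051585 , -0.07080937, -0.99747653,  1.27208496],
       [ 0.        ,  0.        ,  0.        ,  1.        ]])}
{'time_s': 0.1, 'q': array([-1.44925744e+00,  1.81471344e-01,  1.60790874e+00,  1.73447233e-05,
        1.35380526e+00, -2.06271196e-01]), 'dq': array([-7.32145273e-05, -1.94951668e-03, -2.46510667e-03,  1.00191528e-03,
       -2.49389702e-03, -2.55044425e-04]), 'joint_efforts': array([ 2.79060623e-04, -4.45875049e+01, -3.52239275e+01, -2.04894736e-04,
        4.15688744e-03,  1.96143372e-05]), 'eef_pos': array([ 0.18510889, -0.54386377,  0.23047131]), 'eef_rot': array([ 0.11481645,  0.69765969,  0.11594113, -0.69760003]), 'wrist_force': array([ 0.70624704, -0.30267345,  0.45053793]), 'torque': array([-0.00126062,  0.0564784 ,  0.01529448]), 'opening': 0.9978116300809207}
```

View pics/side0.png

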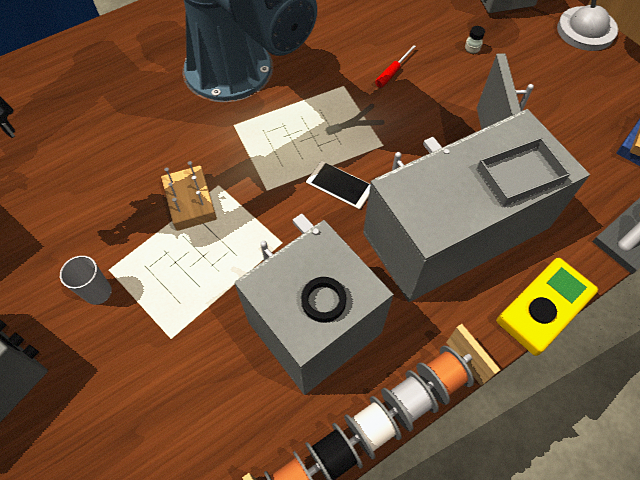

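View pics/top0.png

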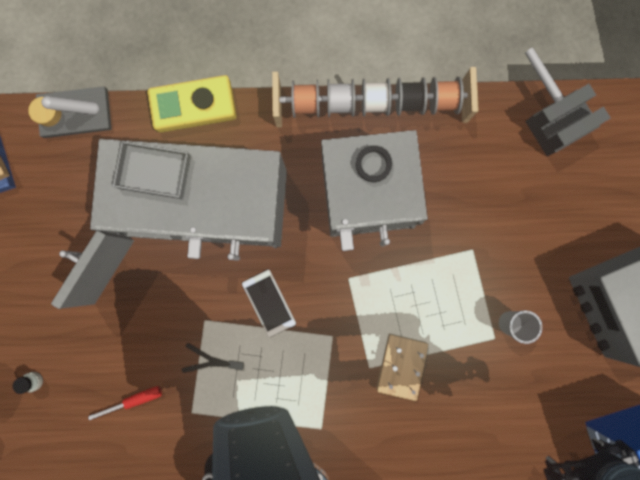

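The wide cabinet is top left in the top view. Its right leaf has the thumb piece at about (194,246) and the handle at about (234,250). In the side view the thumb is at (432,146) and the handle at (398,160). The locker, at top (375,180), is the decoy.

```bash
python3 - <<'E'
from h import *
p=np.load('pics/top0_p.npy'); 
z=p[...,2]
# cabinet front edge: top surface pixels z~.2
m=((abs(z-.2)<.008)); m[:, :85]=0; m[:,295:]=0; m[:130]=0; m[250:]=0
m=cv2.morphologyEx(m.astype(np.uint8),cv2.MORPH_OPEN,np.ones((7,7)))
c=max(cv2.findContours(m,0,2)[0],key=cv2.contourArea)
r=cv2.minAreaRect(c); print('cab rect',r)
b=cv2.boxPoints(r)
i=ctrl.camera_info('top');T=np.array(i['T'])
def ray(n,u,v,h):
    i=ctrl.camera_info(n);T=np.array(i['T']); d=T[:3,:3]@np.array([(u-i['cx'])/i['fx'],(v-i['cy'])/i['fy'],1]); return T[:3,3]+d*(h-T[2,3])/d[2]
print(np.array([ray('top',*q,.2) for q in b]).round(4))
print('z med',np.median(z[m>0]))
for n,w in(('top',(180,228,250,268)),('side',(385,130,450,180))):
    P=np.load(f'pics/{n}0_p.npy'); im=cv2.imread(f'pics/{n}0.png')
    cv2.imwrite(f'pics/{n}0c.png',cv2.resize(im[w[1]:w[3],w[0]:w[2]],None,fx=8,fy=8,interpolation=0))
a=cv2.imread('pics/top0c.png');b=cv2.imread('pics/side0c.png')
o=np.zeros((a.shape[0]+b.shape[0],max(a.shape[1],b.shape[1]),3),np.uint8);o[:a.shape[0],:a.shape[1]]=a;o[a.shape[0]:,:b.shape[1]]=b
cv2.imwrite('pics/crop0.png',o);print(o.shape,a.shape)
E
```

```text
cab rect ((184.9325408935547, 189.9781036376953), (183.56394958496094, 90.50914764404297), 3.9451863765716553)
[[ 0.6255  0.3609  0.2   ]
 [ 0.8056  0.3493  0.2   ]
 [ 0.7709 -0.0143  0.2   ]
 [ 0.5912  0.0016  0.2   ]]
z med 0.2010296383083765
(720, 560, 3) (320, 560, 3)
```

View pics/crop0.png

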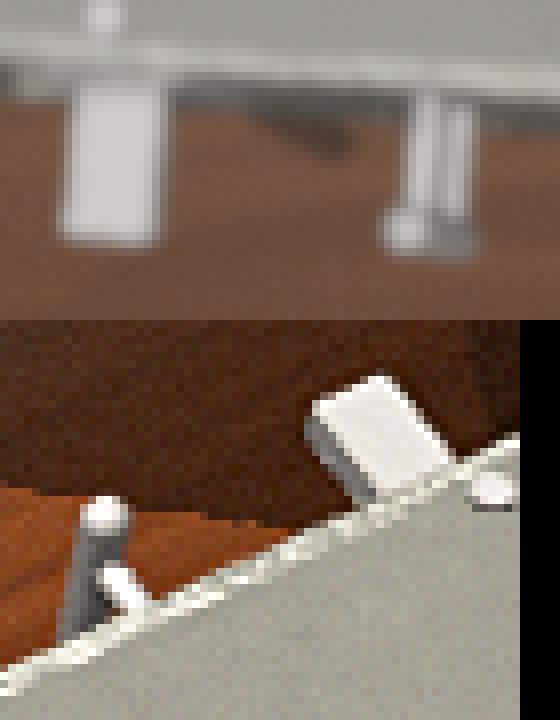

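The crop shows the handle's top at top-view (230.4,256.6) and side-view (398,154). The thumb's outer top edge is centred at top-view (193.9,258.3) and side-view (428.7,138.8).

```bash
cat >> h.py <<'E'
def rd(n,u,v):
    i=ctrl.camera_info(n);T=np.array(i['T']); d=T[:3,:3]@np.array([(u-i['cx'])/i['fx'],(v-i['cy'])/i['fy'],1]); return T[:3,3],d/np.linalg.norm(d)
def ray(n,u,v,h):
    o,d=rd(n,u,v); return o+d*(h-o[2])/d[2]
def tri(a,b):
    o1,d1=rd('top',*a);o2,d2=rd('side',*b)
    s=np.linalg.lstsq(np.stack([d1,-d2],1),o2-o1,rcond=None)[0]
    A,B=o1+s[0]*d1,o2+s[1]*d2; return (A+B)/2,np.linalg.norm(A-B)
E
python3 - <<'E'
from h import *
u=np.array([.095,.9955,0]);n=np.array([-.9955,.095,0]);c=np.array([.5912,.0016,0])
def fr(p): return p.round(4),'along,out',((p-c)@u).round(4),((p-c)@n).round(4)
print('handle tri',tri((230.4,256.6),(398,154)))
for nm,uv in(('top',(230.4,256.6)),('side',(398,154))): print(nm,fr(ray(nm,*uv,.188)))
print('thumb tri',tri((193.9,258.3),(428.7,138.8)))
for nm,uv in(('top',(193.9,258.3)),('side',(428.7,138.8))): print(nm,fr(ray(nm,*uv,.184)))
# edge refit from depth edges
for nm in('top','side'):
    P=np.load(f'pics/{nm}0_p.npy').reshape(-1,3); a=(P-c)@u;o=(P-c)@n
    for l in np.arange(.04,.34,.04):
        m=(abs(a-l)<.008)&(abs(P[:,2]-.2)<.008)&(abs(o)<.05)
        print(nm,l.round(2),np.percentile(o[m],98).round(4) if m.sum()>5 else 0, m.sum())
    m=(P[:,2]>.165)&(o>.012)&(o<.06)&(a<.25)&(a>0)
    for q in np.linspace(0,.25,26): 
        k=m&(abs(a-q)<.005)
        if k.sum()>3: print(nm,'obj',q.round(3),k.sum(),o[k].max().round(4),P[k,2].max().round(3))
E
```

```text
handle tri (array([0.56370434, 0.08795105, 0.18748801]), np.float64(0.001458729687147391))
top (array([0.5641, 0.0885, 0.188 ]), 'along,out', np.float64(0.0839), np.float64(0.0352))
side (array([0.5636, 0.087 , 0.188 ]), 'along,out', np.float64(0.0824), np.float64(0.0356))
thumb tri (array([0.5633218 , 0.16319684, 0.1801776 ]), np.float64(0.0013127784535220716))
top (array([0.5628, 0.1617, 0.184 ]), 'along,out', np.float64(0.1567), np.float64(0.0435))
side (array([0.5657, 0.1613, 0.184 ]), 'along,out', np.float64(0.1565), np.float64(0.0406))
top 0.04 -0.0017 204
top 0.08 -0.0009 203
top 0.12 -0.0005 202
top 0.16 -0.0016 209
top 0.2 -0.001 206
top 0.24 -0.0006 203
top 0.28 -0.0012 203
top 0.32 -0.0008 206
top obj 0.08 46 0.0394 0.192
top obj 0.09 22 0.0382 0.192
top obj 0.15 67 0.0406 0.187
top obj 0.16 76 0.0413 0.188
top obj 0.17 37 0.0415 0.187
side 0.04 0.0019 210
side 0.08 0.0016 203
side 0.12 0.002 202
side 0.16 0.0018 196
side 0.2 0.001 188
side 0.24 0.0016 179
side 0.28 0.0011 171
side 0.32 0.0016 174
side obj 0.08 82 0.0417 0.192
side obj 0.09 5 0.037 0.191
side obj 0.15 96 0.0451 0.187
side obj 0.16 71 0.0433 0.187
side obj 0.17 12 0.043 0.185
```

```bash
cat >> h.py <<'E'
U=np.array([.095,.9955,0]);U/=np.linalg.norm(U);N=np.array([-U[1],U[0],0]);C=np.array([.5912,.0016,0])
Z=np.array([0,0,1.])
def W(al,out,z): return C+al*U+out*N+z*Z
def cur():
    o=ctrl.get_obs();q=np.array(o['eef_rot']); return np.array(o['eef_pos']),R.from_quat(q[[1,2,3,0]]),o
def Rdown(y): return R.from_matrix(np.stack([-Z,y,np.cross(-Z,y)],1))
def row(p0,R0,p,Rt): return np.r_[R0.inv().apply(p-p0)*1000,(R0.inv()*Rt).as_rotvec(degrees=True)].round(1)
E
python3 - <<'E'
from h import *
p,r,o=cur(); print(r.as_matrix().round(3))
for s in(1,-1):
  print(s,row(p,r,W(.157,.027,.26),Rdown(s*U)))
print(p, W(.157,.027,.26))
E
```

```text
[[-0.     0.322 -0.947]
 [ 0.002 -0.947 -0.322]
 [-1.    -0.002 -0.   ]]
1 [-2.850e+01 -5.400e+02 -5.999e+02 -1.558e+02 -1.000e-01 -0.000e+00]
-1 [-2.850e+01 -5.400e+02 -5.999e+02  2.420e+01 -0.000e+00  1.000e-01]
[ 0.18510889 -0.54386377  0.23047131] [0.57923677 0.16045491 0.26      ]
```

Request:
{"api": "step_arm", "payload": {
  "motion": [
    [-45,0,0,0,0,0,255],
    [-45,-54,-60,3,0,0,255],
    [-45,-94,-104,6,0,0,255],
    [-45,-134,-149,9,0,0,255],
    [-45,-174,-193,12,0,0,255],
    [-45,-214,-238,15,0,0,255],
    [-45,-254,-282,17,0,0,255],
    [-45,-294,-327,19,0,0,255],
    [-45,-334,-371,22,0,0,255],
    [-45,-374,-416,24.2,0,0,255]
  ]
}}

```text
time_s: 1.35
eef_pos: [0.4591, -0.0543, 0.2763]
eef_rot: [-0.034, 0.706, -0.034, -0.706]
wrist_force: [0.3, -0.0, -0.4]
opening: 0.001
```

```bash
python3 - <<'E'
from h import *
p,r,o=cur(); print(p,o['q'],o['opening'],o['wrist_force'],row(p,r,W(.157,.027,.24),Rdown(-U)))
E
```

```text
[ 0.45910601 -0.05431072  0.27626176] [-3.75331405e-01 -1.17916076e-01  1.82256192e+00 -9.63594797e-05
  1.43657598e+00  1.29128361e+00] 0.0008443520289688646 [ 0.27665183 -0.023825   -0.41872105] [  36.3 -225.3  -99.    -0.    -0.    -0. ]
```

Request:
{"api": "step_arm", "payload": {
  "motion": [
    [0,-50,-22,0,0,0,255],
    [0,-100,-44,0,0,0,255],
    [0,-145,-64,0,0,0,255],
    [0,-185,-82,0,0,0,255],
    [10,-215,-94,0,0,0,255],
    [25,-225,-99,0,0,0,255],
    [36,-225,-99,0,0,0,255],
    [46,-225,-99,0,0,0,255],
    [46,-225,-99,0,0,0,255]
  ]
}}

```text
time_s: 2.48
eef_pos: [0.5776, 0.1572, 0.2293]
eef_rot: [0.034, -0.706, 0.034, 0.707]
wrist_force: [-0.2, 0.1, 0.1]
opening: -0.003
```

```bash
python3 - <<'E'
from h import *
p,r,o=cur(); print(p,o['q'],o['wrist_force'],row(p,r,W(.157,.027,.19),Rdown(-U)))
s,d=shot('side','side1');t,d2=shot('top','top1')
a=cv2.resize(s[60:260,340:560],(660,600)[0:2]);cv2.imwrite('pics/c1.png',cv2.resize(s[60:230,340:540],(800,600),interpolation=cv2.INTER_CUBIC)[:,:,::-1])
E
```

```text
[0.5776097  0.15717463 0.22926928] [ 6.76968468e-02  2.35717229e-01  1.54598486e+00 -1.85538423e-04
  1.36183213e+00  1.73448671e+00] [-0.23181775  0.11440136  0.10778454] [39.3 -3.4 -1.4 -0.   0.1 -0. ]
```

View pics/c1.png

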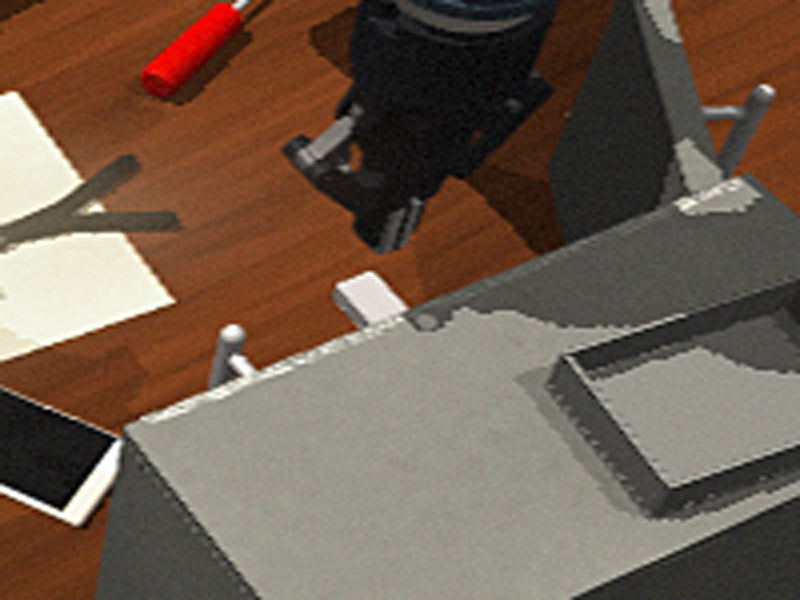

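The shut fingers, crop (385,240), hang directly above the thumb, crop (370,295). I'll descend now.

Request:
{"api": "step_arm", "payload": {
  "motion": [
    [10,-3,-1,0,0,0,255],
    [25,-3,-1,0,0,0,255],
    [38,-3,-1,0,0,0,255],
    [44,-3,-1,0,0,0,255],
    [49,-3,-1,0,0,0,255],
    [54,-3,-1,0,0,0,255],
    [54,-3,-1,0,0,0,255]
  ]
}}

```text
time_s: 3.45
eef_pos: [0.5799, 0.1612, 0.1762]
eef_rot: [-0.033, 0.707, -0.033, -0.706]
wrist_force: [0.4, -0.5, 0.3]
opening: 0.002
```

Request:
{"api": "step_arm", "payload": {
  "motion": [
    [3,0,0,0,0,0,255],
    [6,0,0,0,0,0,255],
    [9,0,0,0,0,0,255]
  ]
}}

```text
time_s: 3.82
eef_pos: [0.5801, 0.1612, 0.1675]
eef_rot: [-0.034, 0.707, -0.033, -0.706]
wrist_force: [-0.1, 0.1, 3.9]
opening: -0.001
```

```bash
python3 - <<'E'
from h import *
p,r,o=cur(); print(p,o['wrist_force'])
s,d=shot('side','side2')
cv2.imwrite('pics/c2.png',cv2.resize(s[90:180,380:500],(800,600),interpolation=cv2.INTER_CUBIC)[:,:,::-1])
E
```

```text
[0.58011593 0.16123889 0.16753711] [-0.14411129  0.06230714  3.86258629]
```

View pics/c2.png

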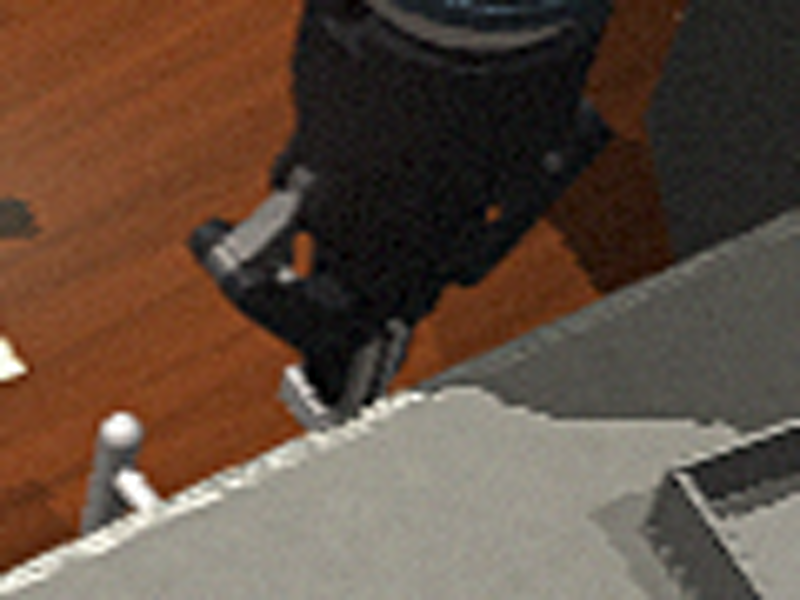

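The fingers are on the thumb, crop (330,410), the rod has sunk out of sight, and the force of 3.9 N matches the bolt's friction. I'll push on to the end stop.

Request:
{"api": "step_arm", "payload": {
  "motion": [
    [2,0,0,0,0,0,255],
    [4,0,0,0,0,0,255],
    [6,0,0,0,0,0,255],
    [6,0,0,0,0,0,255]
  ]
}}

```text
time_s: 4.38
eef_pos: [0.5796, 0.1612, 0.161]
eef_rot: [0.033, -0.706, 0.033, 0.706]
wrist_force: [0.3, 0.3, 1.3]
opening: 0.0
```

Request:
{"api": "step_arm", "payload": {
  "motion": [
    [1,0,0,0,0,0,255],
    [1.5,0,0,0,0,0,255]
  ]
}}

```text
time_s: 4.62
eef_pos: [0.5797, 0.1612, 0.16]
eef_rot: [-0.033, 0.706, -0.033, -0.706]
wrist_force: [-0.9, 1.0, 6.3]
opening: -0.004
```

Request:
{"api": "step_arm", "payload": {
  "motion": [
    [0.5,0,0,0,0,0,255],
    [1,0,0,0,0,0,255],
    [1,0,0,0,0,0,255]
  ]
}}

```text
time_s: 5.0
eef_pos: [0.5801, 0.1613, 0.1599]
eef_rot: [-0.033, 0.707, -0.033, -0.706]
wrist_force: [-0.7, 0.3, 8.1]
opening: 0.0
```

It stopped at z 0.1599 with the force at 8 N, so the bolt is on its end stop (expected 0.160). Next I lift, move over the handle and half open the gripper.

Request:
{"api": "step_arm", "payload": {
  "motion": [
    [-20,0,0,0,0,0,255],
    [-50,0,0,0,0,0,255],
    [-75,5,1,0,0,0,100],
    [-80,25,3,0,0,0,100],
    [-80,50,6,0,0,0,100],
    [-80,70,9,0,0,0,100],
    [-80,75,9,0,0,0,100],
    [-80,75,9,0,0,0,100],
    [-80,75,9,0,0,0,100]
  ]
}}

```text
time_s: 6.12
eef_pos: [0.5637, 0.0878, 0.2387]
eef_rot: [0.033, -0.706, 0.033, 0.706]
wrist_force: [0.2, 0.4, -1.4]
opening: 0.606
```

```bash
python3 - <<'E'
from h import *
p,r,o=cur(); print(p,o['opening'],o['wrist_force'],row(p,r,W(.083,.035,.159),Rdown(-U)))
s,d=shot('side','side3');t,d2=shot('top','top3')
P=pts('side',d).reshape(-1,3);a=(P-C)@U;q=(P-C)@N
m=(a>.147)&(a<.168)&(q>.012)&(q<.045)&(P[:,2]>.12)&(P[:,2]<.2);print(m.sum(),np.percentile(P[m,2],90) if m.any() else 0)
A=cv2.resize(s[90:190,360:480],(720,600),interpolation=cv2.INTER_CUBIC)
cv2.imwrite('pics/c3.png',A[:,:,::-1])
E
```

```text
[0.56365909 0.08780926 0.23867783] 0.60627034107362 [ 0.20125047  0.42064257 -1.37064963] [79.7  0.2 -0.6  0.1  0.   0. ]
84 0.16306212645059975
```

View pics/c3.png

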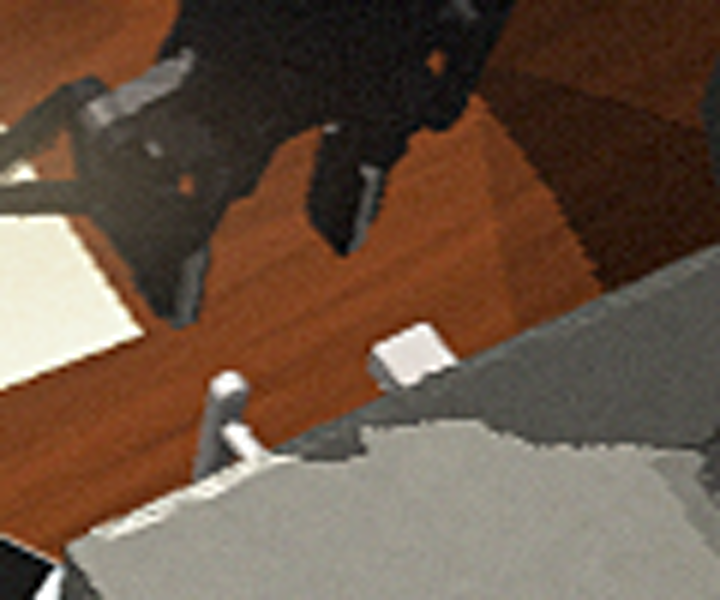

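The thumb, crop (415,355), stayed down at about z 0.16. The open fingers straddle the handle bar, crop (228,385). I'll descend and grip.

Request:
{"api": "step_arm", "payload": {
  "motion": [
    [20,0,0,0,0,0,100],
    [40,0,0,0,0,0,100],
    [55,0,0,0,0,0,100],
    [68,0,0,0,0,0,100],
    [78,0,0,0,0,0,100],
    [80,0,0,0,0,0,100]
  ]
}}

```text
time_s: 6.98
eef_pos: [0.5633, 0.0874, 0.1581]
eef_rot: [0.033, -0.706, 0.033, 0.707]
wrist_force: [0.6, 0.5, -0.7]
opening: 0.607
```

Request:
{"api": "step_arm", "payload": {
  "motion": [
    [0,0,0,0,0,0,255],
    [0,0,0,0,0,0,255],
    [0,0,0,0,0,0,255],
    [0,0,0,0,0,0,255],
    [0,0,0,0,0,0,255]
  ]
}}

```text
time_s: 7.6
eef_pos: [0.564, 0.0878, 0.1596]
eef_rot: [-0.034, 0.707, -0.033, -0.706]
wrist_force: [-1.9, 3.6, 5.9]
opening: 0.115
```

```bash
cat >> h.py <<'E'
def swing(a0,angs,r=np.array([.075,.034])):
    # tool frame at leaf angle a0 (aligned): y=-along, z=out; hinge at along -75, in -34
    # returns rows for leaf turning by da from a0
    for da in angs:
        t=np.deg2rad(da); al=r[0]*np.cos(t)-r[1]*np.sin(t)-r[0]; ou=r[0]*np.sin(t)+r[1]*np.cos(t)-r[1]
        print(da,[0,round(-al*1000,1),round(ou*1000,1),-da,0,0,255])
E
python3 - <<'E'
from h import *
p,r,o=cur(); print(p,o['opening'],o['wrist_force'],(p-C)@U,(p-C)@N)
swing(0,[2,4,7,10,13,16,20,24,28,32,36,40,44,49,50])
E
```

```text
[0.56400024 0.08782608 0.15957481] 0.11487950335156005 [-1.91007324  3.62064666  5.94914532] 0.08325220249910233 0.03526804366938681
2 [0, np.float64(1.2), np.float64(2.6), -2, 0, 0, 255]
4 [0, np.float64(2.6), np.float64(5.1), -4, 0, 0, 255]
7 [0, np.float64(4.7), np.float64(8.9), -7, 0, 0, 255]
10 [0, np.float64(7.0), np.float64(12.5), -10, 0, 0, 255]
13 [0, np.float64(9.6), np.float64(16.0), -13, 0, 0, 255]
16 [0, np.float64(12.3), np.float64(19.4), -16, 0, 0, 255]
20 [0, np.float64(16.2), np.float64(23.6), -20, 0, 0, 255]
24 [0, np.float64(20.3), np.float64(27.6), -24, 0, 0, 255]
28 [0, np.float64(24.7), np.float64(31.2), -28, 0, 0, 255]
32 [0, np.float64(29.4), np.float64(34.6), -32, 0, 0, 255]
36 [0, np.float64(34.3), np.float64(37.6), -36, 0, 0, 255]
40 [0, np.float64(39.4), np.float64(40.3), -40, 0, 0, 255]
44 [0, np.float64(44.7), np.float64(42.6), -44, 0, 0, 255]
49 [0, np.float64(51.5), np.float64(44.9), -49, 0, 0, 255]
50 [0, np.float64(52.8), np.float64(45.3), -50, 0, 0, 255]
```

Request:
{"api": "step_arm", "payload": {
  "motion": [
    [0,1.2,2.6,-2,0,0,255],
    [0,2.6,5.1,-4,0,0,255],
    [0,4.7,8.9,-7,0,0,255],
    [0,7,12.5,-10,0,0,255],
    [0,7,12.5,-10,0,0,255]
  ]
}}

```text
time_s: 8.22
eef_pos: [0.5506, 0.0816, 0.1596]
eef_rot: [0.029, 0.707, 0.029, -0.706]
wrist_force: [-2.3, 3.1, 7.4]
opening: 0.114
```

Request:
{"api": "step_arm", "payload": {
  "motion": [
    [0,2.6,5.1,-4,0,0,255],
    [0,5.5,10.1,-8,0,0,255],
    [0,8.7,14.9,-12,0,0,255],
    [0,12.3,19.4,-16,0,0,255],
    [0,16.2,23.6,-20,0,0,255],
    [0,20.3,27.6,-24,0,0,255],
    [0,24.7,31.2,-28,0,0,255],
    [0,29.4,34.6,-32,0,0,255],
    [0,34.3,37.6,-36,0,0,255],
    [0,39.4,40.3,-40,0,0,255]
  ]
}}

```text
time_s: 9.48
eef_pos: [0.5142, 0.0387, 0.1596]
eef_rot: [0.27, 0.654, 0.269, -0.653]
wrist_force: [1.5, 2.8, 4.4]
opening: 0.111
```

```bash
python3 - <<'E'
from h import *
p,r,o=cur(); H=W(.0082,.001,0);v=p-H; print(p,o['opening'],o['wrist_force'],o['q'])
print('radius',np.hypot(v[0],v[1]),'leaf deg',np.degrees(np.arctan2(v@N,v@U)-np.arctan2(34,75)),'tool turn',(Rdown(-U).inv()*r).as_rotvec(degrees=True))
E
```

```text
[0.51418453 0.03872711 0.15958563] 0.11141039706477292 [1.4659484  2.8027985  4.40279457] [-1.55324091e-01  1.25534501e-01  1.82397895e+00  1.82133290e-05
  1.18985917e+00  6.34092825e-01]
radius 0.08204580159347784 leaf deg 50.46328197042057 tool turn [-50.2205305    0.11585904   0.06192051]
```

Request:
{"api": "step_arm", "payload": {
  "motion": [
    [0,2.6,5.1,-4,0,0,255],
    [0,5.5,10.1,-8,0,0,255],
    [0,8.7,14.9,-12,0,0,255],
    [0,12.3,19.4,-16,0,0,255],
    [0,16.2,23.6,-20,0,0,255],
    [0,20.3,27.6,-24,0,0,255],
    [0,24.7,31.2,-28,0,0,255],
    [0,29.4,34.6,-32,0,0,255],
    [0,34.3,37.6,-36,0,0,255],
    [0,39.4,40.3,-40,0,0,255]
  ]
}}

```text
time_s: 10.72
eef_pos: [0.5137, -0.0176, 0.1596]
eef_rot: [0.477, 0.523, 0.476, -0.522]
wrist_force: [3.8, 4.3, 3.6]
opening: 0.114
```

Request:
{"api": "step_arm", "payload": {
  "motion": [
    [0,1.2,2.6,-2,0,0,255],
    [0,2.6,5.1,-4,0,0,255],
    [0,4.7,8.9,-7,0,0,255],
    [0,7,12.5,-10,0,0,255],
    [0,7,12.5,-10,0,0,255]
  ]
}}

```text
time_s: 11.35
eef_pos: [0.5198, -0.031, 0.1596]
eef_rot: [0.521, 0.48, 0.519, -0.479]
wrist_force: [4.7, 1.5, 2.2]
opening: 0.117
```

```bash
python3 - <<'E'
from h import *
p,r,o=cur(); H=W(.0082,.001,0);v=p-H; print(p,o['opening'],o['wrist_force'],o['q'])
print('radius',np.hypot(v[0],v[1]),'leaf deg',np.degrees(np.arctan2(v@N,v@U)-np.arctan2(34,75)),'tool turn',(Rdown(-U).inv()*r).as_rotvec(degrees=True))
E
```

```text
[ 0.51981042 -0.03099316  0.15963806] 0.116938521608723 [4.68784273 1.50587054 2.23152367] [-2.87895601e-01  1.35396937e-01  1.81274411e+00  2.52742289e-04
  1.18947912e+00 -3.69238885e-01]
radius 0.08206350489084394 leaf deg 100.9192719388226 tool turn [-100.10631349    0.13876355    0.21965198]
```

The leaf is at about 100°. I'll release, lift straight up and clear off.

Request:
{"api": "step_arm", "payload": {
  "motion": [
    [0,0,0,0,0,0,100],
    [0,0,0,0,0,0,100],
    [0,0,0,0,0,0,100],
    [0,0,0,0,0,0,100],
    [-20,0,0,0,0,0,100],
    [-50,0,0,0,0,0,100],
    [-90,0,0,0,0,0,100],
    [-120,0,0,0,0,0,100],
    [-120,0,0,0,0,0,100]
  ]
}}

```text
time_s: 12.48
eef_pos: [0.5197, -0.0308, 0.2816]
eef_rot: [0.521, 0.48, 0.518, -0.479]
wrist_force: [0.1, 0.5, 0.2]
opening: 0.609
```

```bash
python3 - <<'E'
from h import *
p,r,o=cur(); print(p,o['wrist_force'],r.as_matrix().round(2))
s,d=shot('side','side4');t,d2=shot('top','top4')
cv2.imwrite('pics/c4.png',np.vstack([cv2.resize(s[60:260,320:560],(360,300)),cv2.resize(t[120:320,120:360],(360,300))])[:,:,::-1])
E
```

```text
[ 0.51966671 -0.03080663  0.28155873] [0.07933793 0.47229212 0.16275287] [[ 0.01  1.    0.08]
 [-0.    0.08 -1.  ]
 [-1.    0.01  0.  ]]
```

View pics/c4.png

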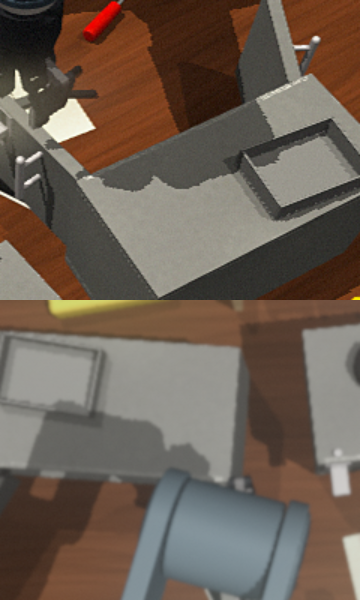

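The leaf stands open on the left of the side crop, around (50,170), with its handle at (28,165). The arm hides it in the top view, so I'll move the arm aside and check.

Request:
{"api": "step_arm", "payload": {
  "motion": [
    [-20,-20,30,0,0,0,100],
    [-20,-50,70,0,0,0,100],
    [-20,-80,115,0,0,0,100],
    [-20,-110,165,0,0,0,100],
    [-20,-140,215,0,0,0,100],
    [-20,-150,265,0,0,0,100],
    [-20,-150,300,0,0,0,100],
    [-20,-150,310,0,0,0,100],
    [-20,-150,310,0,0,0,100]
  ]
}}

```text
time_s: 13.7
eef_pos: [0.3931, -0.3507, 0.2973]
eef_rot: [0.518, 0.48, 0.521, -0.479]
wrist_force: [0.5, 0.3, -0.4]
opening: 0.608
```

```bash
python3 - <<'E'
from h import *
s,d=shot('side','side5');t,d2=shot('top','top5')
cv2.imwrite('pics/c5.png',np.vstack([cv2.resize(s[60:260,320:560],(360,300)),cv2.resize(t[120:320,120:360],(360,300))])[:,:,::-1])
P=pts('top',d2).reshape(-1,3);a=(P-C)@U;q=(P-C)@N
m=(a>-.08)&(a<.1)&(q>.01)&(q<.2)&(abs(P[:,2]-.188)<.006)
m2=(a>-.08)&(a<.1)&(q>.1)&(q<.2)&(abs(P[:,2]-.16)<.008)
Q=P[m];print(m.sum())
e=cv2.minAreaRect((np.c_[(Q-C)@U,(Q-C)@N]*1000).astype(np.float32));print('rect along/out mm',e)
vx,vy,_,_=cv2.fitLine((np.c_[(Q-C)@U,(Q-C)@N]*1000).astype(np.float32),cv2.DIST_HUBER,0,.01,.01).ravel();print('leaf deg',np.degrees(np.arctan2(vy,vx)))
print('thumb z band',m2.sum(), np.c_[a,q,P[:,2]][m2].mean(0) if m2.any() else 0)
print(cur()[2]['wrist_force'])
E
```

```text
879
rect along/out mm ((-15.4503755569458, 85.01679992675781), (59.82813262939453, 162.09278869628906), 10.073290824890137)
leaf deg -79.67506
thumb z band 235 [-0.03696457  0.1416097   0.16027202]
[0.610043   0.45739217 0.49368574]
```

View pics/c5.png

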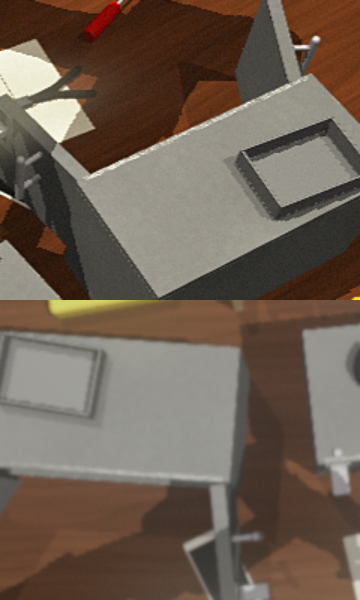

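The leaf stands at about 100° (top crop around (225,530)), and the thumb piece's top is at z 0.160, so the bolt is still drawn.

```bash
python3 -c "
from h import *
print(ctrl.hand_in())"
```

```text
the job is handed in; nothing more can be done
None
```

The right leaf is open to about 100°, past a right angle, with its bolt still fully drawn. I handed the job in at about 14 s; the hand-in gives no verdict.

- **Bolt:** I pushed the thumb piece down with shut fingers until it stopped at z 0.1599 m, where the force rose to about 8 N. That matches the end stop (0.160 m expected).
- **Leaf:** I gripped the handle bar from above, swung the leaf about its hinge, let go, and moved the arm clear.
- **Last checks:** The camera depth gave a leaf angle of about 100.3°, against 100.1–100.9° from the tool pose. It put the thumb top at z 0.160 m. The robot was touching nothing, with the wrist force under 1 N. An earlier depth reading of the thumb, just after the push, gave 0.163 m, about 3 mm higher. No check failed.

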